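Function test of the laser stop button

TASK

Test the stop button on the sloping switch station before the laser is used: press the big mushroom head fully in so that it locks down by itself and take the hand off it, then twist the head clockwise until it unlocks and springs all the way out again, and let go. Leave the temperature controller, the objective can and the tape roll where they stand.

Things in the scene. Friction and masses are not known exactly. Their poses are not given: they have to be found in the camera images.
- station: grey wedge-shaped switch station fixed to the table, 110 mm deep (its x), 104 wide (its y; 136 over its low feet), 22 high at the front, 99 at the rear. It stands left or right of the joystick and knob consoles. Origin: centre of its underside; z up; its low front faces its -x, towards the robot (yaw within 0.35 rad). Its panel slopes 35 degrees; outward normal in its frame (-0.574, 0, 0.819).
- panel_centre (a point): point on the sloping panel where the button's axis comes out, 60.5 mm above the table; its axes are the station's. The axis is the panel's outward normal. The underside of the mushroom head is 20 mm from here along the axis when out, 9.5 mm when locked in; under it are only a 26 mm stem and a 42 mm collar 5 mm high.
- stop_head: black mushroom head: a disc 56 mm in diameter, 21.5 mm thick to its domed top, straight-sided from 5 to 14 mm above its underside, white index line on the top. Origin: centre of its underside; z: the button's axis, out of the panel, 35 degrees from vertical; x and y turn with it. On locking, it snaps 0.6 rad anticlockwise (seen from in front); it is freed by twisting it back clockwise as far.
- head_top (a point): centre of the domed top of the mushroom head, on the button's axis, 41.5 mm from the panel when out, 31 mm when locked in; its axes are those of stop_head
- stop_stroke (a joint): how far the head is pushed in, m: 0 out, 0.0105 locked, 0.013 hard stop. Spring: 9 N to start, 15 N at the end. Pushed past 11 mm (best to the stop) it turns and, let go, stays at 10.5 mm; from less it springs back. Locked, it cannot be pulled out; twisted clockwise by 0.6 rad (0.15 N m; its stop is at 0.8 rad) it springs out by itself.
- temp_controller: small white temperature controller with keys, 136x84x57 mm, loose; origin at the centre of its underside. Leave it alone. It stands at the other of the two places, right or left of the consoles
- objective_can: black round can with a light lid, 40 mm in diameter, 70 mm high, loose; origin at the centre of its underside. It stands on the station's +y side, about 115 mm from its centre. Leave it alone
- tape_roll: roll of tape lying flat, 54 mm in diameter, 19 mm high, loose; origin at the centre of its underside. Leave it alone

How it is judged (in metres and radians):
On the way, in this order (a step that is already met when the one before it is completed fails the run):
1. the head is locked in (stroke over 9 mm) with the robot's hand off it (value of joint stop_stroke above 0.009 m and contact force between each of the fingers, the arm and stop_head below 0.3 N), for 0.2 s.
2. the head has been twisted free and is out again (stroke under 2 mm) (value of joint stop_stroke below 0.002 m), for 0.2 s.
At the end, for the whole second after the job is handed in: The mushroom head is out again (stroke under 2 mm) and the robot has let go of it (value of joint stop_stroke below 0.002 m and contact force between each of the fingers, the arm and stop_head below 0.3 N); the robot touches nothing.
It fails at once if the temperature controller is shifted by more than 20 mm (distance of temp_controller from where it was at the start of the episode above 0.02 m).
It fails at once if the objective can is shifted by more than 20 mm or knocked over (distance of objective_can from where it was at the start of the episode above 0.02 m or angle between objective_can's own z axis and vertical above 0.5 rad).
It fails at once if the tape roll is shifted by more than 20 mm (distance of tape_roll from where it was at the start of the episode above 0.02 m).
It also fails if it takes over 43 s, if anything falls off the work surface, if the arm or the gripper's body presses on something with over 40 N, if the wrist force passes 120 N, or if a joint passes its speed limit or range.

ROBOT

A 6-joint arm with a two-finger parallel gripper is mounted at the origin on a cart in front of the work surface, level with it; the furniture and walls round the work are solid. World frame = base frame: x ahead of the robot, y to its left, z up, the work surface at z = 0. Lengths are in mm, angles in rad, forces in N, time in s.
With the tool pointing down it reaches from about 275 to 1000 mm from the base axis. Payload 8.4 kg.
Tool frame: the origin (TCP) lies midway between the tips of the shut fingers; the grasp point (between the pads) lies 19 mm behind it; z points along the fingers, y is the line along which they close (so a half turn about z gives the same grasp; the last joint's range is limited). The gripper opens to 85 mm and grips with 20 to 120 N. Pads are 22 mm wide; open, the fingers measure 114 mm over their backs; the gripper's body (76 mm by 85 mm) begins 54 mm behind the grasp point. The pads swing forward as they close: fully open they stand 13 mm farther back than shut.
Start: joints at [1.167, 0.353, 1.633, -0, 1.155, -0.002], TCP at [244.421, 575.227, 207.081] pointing down, gripper open.
Joint ranges: [-2.63, 2.63], [-0.92, 2.1], [0.06, 2.66], [-1.3, 4.44], [0, 2.69], [-3.02, 3.02]. Speed limits (rad/s): [2.22, 2.22, 2.79, 3.14, 3.14, 3.14].

INTERFACE

Orientations are given as [roll, pitch, yaw] about the fixed x, y, z axes, in that order (R = Rz(yaw) Ry(pitch) Rx(roll)).
In Python, from rig import telemetry, optics, r gives the robot as it stands.
- The arm moves only by the tool play_rows, never from a script. Its arguments are lists of equal length, an entry for each row: "dp": the shift along the tool's x, y, z in units of 40 mm (1.0 is 40 mm), a list of three; "rot": the turn, a rotation vector about the tool's x, y, z in units of 6 degrees (1.0 is 6 degrees), a list of three. In form: {"dp": [[tx, ty, tz], ...], "rot": [[ax, ay, az], ...]}. A call has 1 to 5 rows; each row is the pose to reach, as a shift and turn from the pose commanded when the call began, along the tool's axes at that moment; what a row does not reach only later rows make up. A row lasts 1/12 s, in which the tool goes at most 41.7 mm and 7.16 degrees, less where a joint would pass 70% of its speed; a pose out of reach is approached as far as the arm can. A call with a gripper value outside its range is refused whole. "fingers" is the opening, from 0 (shut) to 1 (fully open), set as the call begins (left out, the last holds). The fingers move at their own pace and stop on an object; "grip_force" is the grip in N (left out, the last holds). Time passes only in rows, so rows that repeat a pose let the fingers close. It gives the time, the measured TCP pose, the force, the opening and the grip force at its end, in the units of the state.
- telemetry.sense(): the state, without advancing time (a new reading comes with each control period).
- optics.grab_frame(name): name is "scene" or "side" or "wrist"; returns a dict with "color" (384x512x3 uint8, red, green, blue), "mtx" (3x3 intrinsics, pixels), "R" (3x3) and "t" (3): a world point X has camera coordinates R X + t; the wrist camera has in their place "mount" (4x4, takes a point from camera to tool coordinates, whose origin is the TCP and whose axes are the flange's). Camera axes: x right, y down, z forward; pixel columns grow to the right and rows downward; lengths in mm; the calibration is good to about 2 mm. A picture is of the moment at which its call begins: read the wrist's pose just before it. There is no depth.
- r.sign_off(): hands the job in; it is judged then, once.
The state is a dict: "clock": time; "qpos": joint angles; "qvel": joint speeds; "joint_efforts": joint torques, N m; "eef_pos": TCP position; "tcp_rot": TCP orientation; "contact_force": force on the tool from outside, world axes, zero at the start; "wrist_torque": the same for the moment, N m; "opening": opening from 0.0 (shut) to 1.0 (fully open); "grasp_force": force on a finger pad.
Only numpy, scipy, OpenCV 4.12 (cv2) and the standard library are available. Lean on these libraries where they do the work, as an engineer would, in place of code of your own. Each camera call takes 0.05 s, during which the arm holds its last target. There are 200 camera calls.

## Working session

There is one attempt and no reset: what is moved stays moved. The work goes in short steps, Python scripts to look and compute and a tool call to move; the robot and the scene stay as the last step left them, time stands still between calls to the robot, and variables do not carry over. Pictures are saved under pics/ and viewed, at most 10 in all, crops included, and the job is handed in when it is done.

Besides the shell and the picture viewer there is one more tool, called after "Request:" in YAML: its name, and indented under it one key for each argument. play_rows: Moves the arm, as the interface text tells. Its arguments: {"type":"object","properties":{"dp":{"type":"array"},"rot":{"type":"array"},"fingers":{"type":"number"},"grip_force":{"type":"number"}},"required":["dp","rot"]}

```bash
ls; mkdir -p pics
python3 - <<'E'
from rig import telemetry, optics, r
import cv2,numpy as np
s=telemetry.sense();print({k:np.round(v,3).tolist() for k,v in s.items()})
a=[]
for n in("scene","side"):
    f=optics.grab_frame(n);np.savez(f"{n}.npz",**f);cv2.imwrite(f"pics/{n}.png",f["color"][...,::-1]);print(n,f["mtx"],f["R"],f["t"])
f=optics.grab_frame("wrist");print(f["mount"],f["mtx"])
E
```

```text
pics
{'clock': 0.0, 'qpos': [1.167, 0.354, 1.634, 0.0, 1.155, -0.002], 'qvel': [0.001, 0.001, -0.002, 0.0, -0.002, -0.0], 'joint_efforts': [0.001, -60.527, -34.205, 0.0, 0.01, 0.0], 'eef_pos': [244.213, 574.754, 206.356], 'tcp_rot': [-3.14, -0.0, 2.74], 'contact_force': [-0.082, 0.615, 0.487], 'wrist_torque': [0.007, -0.03, -0.016], 'grasp_force': 0.0, 'opening': 1.003}
scene [[387.28966148   0.         253.03844823]
 [  0.         387.28966148 197.59742313]
 [  0.           0.           1.        ]] [[ 0.46095935 -0.8873489  -0.01133202]
 [-0.44094729 -0.21794396 -0.87066981]
 [ 0.77011815  0.40634021 -0.4917374 ]] [-222.42930969  290.02872835 1039.81830475]
side [[394.08138718   0.         256.67128584]
 [  0.         394.08138718 190.43124169]
 [  0.           0.           1.        ]] [[-9.99951358e-01  4.04583877e-04  9.85488205e-03]
 [-8.26428110e-03  5.11008549e-01 -8.59535901e-01]
 [-5.38368334e-03 -8.59575535e-01 -5.10980348e-01]] [ 487.25283469   67.82269487 1319.93961145]
[[ 9.47957507e-04 -9.64278049e-01 -2.64890440e-01  6.80271039e+01]
 [ 9.99999406e-01  7.71551982e-04  7.70002510e-04 -3.09334630e-01]
 [-5.38119774e-04 -2.64891013e-01  9.64278208e-01 -1.66854735e+02]
 [ 0.00000000e+00  0.00000000e+00  0.00000000e+00  1.00000000e+00]] [[293.74387315   0.         258.92929131]
 [  0.         293.74387315 192.51315226]
 [  0.           0.           1.        ]]
```

View pics/scene.png

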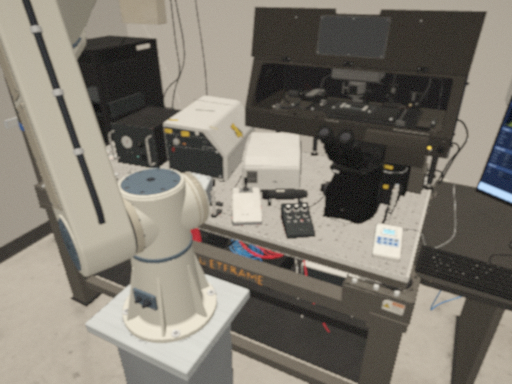

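View pics/side.png

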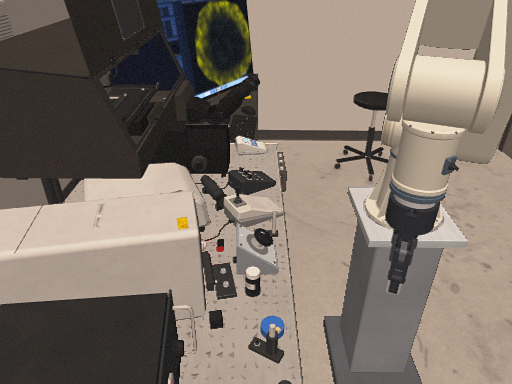

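The side view shows the station at about (258,250) with its black head at (263,237), and the can at (252,282). In the scene view the station is hidden behind the arm. I'll enlarge the side view.

```bash
cat > h.py <<'E'
import numpy as np,cv2
def ray(f,uv,z):
    "pixel -> world on plane z, fixed cams"
    R,t=f["R"],f["t"];d=R.T@np.linalg.inv(f["mtx"])@[*uv,1];c=-R.T@t
    return c+d*(z-c[2])/d[2]
E
python3 - <<'E'
from h import *
f=np.load("side.npz");c=f["color"][215:305,220:300]
cv2.imwrite("pics/sc.png",cv2.resize(c,None,fx=7,fy=6.6,interpolation=cv2.INTER_CUBIC)[...,::-1])
for n,uv,z in(("head",(263,237),85),("can base",(252.5,292),0),("can top",(252.5,270),70),("roll",(272,327),19)):print(n,ray(f,uv,z).round(0))
E
```

```text
head [471. 261.  85.]
can base [498. 376.   0.]
can top [498. 373.  70.]
roll [454. 501.  19.]
```

View pics/sc.png

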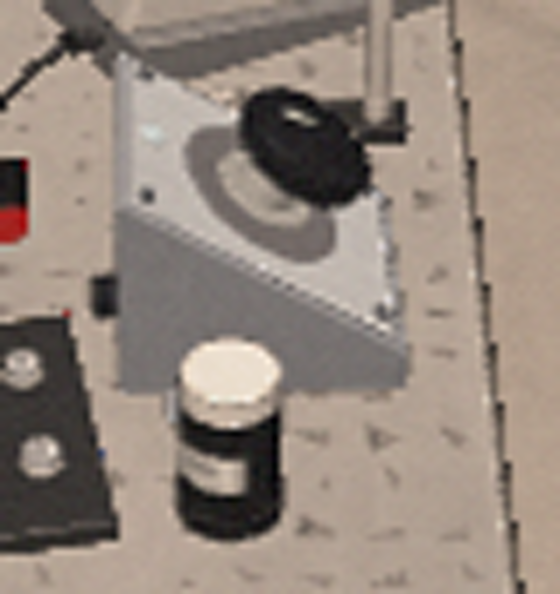

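Crop: the head is centred near side px (263.6,237), the station's lower +y edge runs (237,274)–(278,272.6), and a thin post stands at about (275,234) on its far side.

```bash
cat >> h.py <<'E'
from scipy.spatial.transform import Rotation as Ro
def toolR(yaw,spin=0):
    "tool z = -panel normal; tool y horizontal-ish (station -y) turned by spin about tool z"
    z=np.array([.5736,0,-.8192]);y=np.array([0,-1.,0]);x=np.cross(y,z)
    return Ro.from_euler('z',yaw)*Ro.from_matrix(np.c_[x,y,z])*Ro.from_euler('z',spin)
def delta(s,P,Rt):
    "goal in tool units from the present state"
    R0=Ro.from_euler('xyz',s["tcp_rot"]);
    return (R0.inv().apply(P-np.array(s["eef_pos"]))/40).round(3),(np.degrees((R0.inv()*Rt).as_rotvec())/6).round(3)
E
python3 - <<'E'
from h import *
f=np.load("side.npz")
P=lambda u,v,z:ray(f,(220+u/7,215+v/6.6),z).round(0)
for n,a in dict(botrear=(120,390,0),botfront=(405,382,0),toprear=(120,208,99),topfront=(408,345,22),toprear2=(118,58,99),post=(378,140,0),headmid=(305,147,87),can=(231,530,0)).items():print(n,P(*a))
from rig import telemetry
s=telemetry.sense()
for yaw in(0,.1):
  for sp in (0,1.57,3.14,-1.57):print(yaw,sp,delta(s,np.array([400,255,240.]),toolR(yaw,sp)))
E
```

```text
botrear [539. 312.   0.]
botfront [431. 306.   0.]
toprear [538. 319.  99.]
topfront [431. 309.  22.]
toprear2 [542. 221.  99.]
post [435. 145.   0.]
headmid [470. 264.  87.]
can [497. 388.   0.]
0 0 (array([-6.71 , -5.838, -0.831]), array([-7.91 ,  1.624, 25.079]))
0 1.57 (array([-6.71 , -5.838, -0.831]), array([  3.785,  -5.735, -18.164]))
0 3.14 (array([-6.71 , -5.838, -0.831]), array([-1.177, -5.757, -3.727]))
0 -1.57 (array([-6.71 , -5.838, -0.831]), array([-5.157, -3.397, 10.808]))
0.1 0 (array([-6.71 , -5.838, -0.831]), array([-7.63 ,  1.968, 24.187]))
0.1 1.57 (array([-6.71 , -5.838, -0.831]), array([  3.556,  -6.023, -19.074]))
0.1 3.14 (array([-6.71 , -5.838, -0.831]), array([-1.469, -5.713, -4.652]))
0.1 -1.57 (array([-6.71 , -5.838, -0.831]), array([-5.271, -3.107,  9.886]))
```

Station yaw comes out at about 0.06 and the panel centre at about (487,257,60.5), so the head top is near (463,256,95). Next is the pre-approach 150 mm out along the axis.

Run:
```python
from h import *
from rig import telemetry
print(delta(telemetry.sense(),np.array([377,251,217.]),toolR(.06,np.pi)))
```

```text
(array([-6.22 , -6.154, -0.255]), array([-1.357, -5.73 , -4.267]))
```

Request:
play_rows:
  dp:
    - [-0.6,-0.6,-0.1]
    - [-1.3,-1.3,-0.1]
    - [-2.0,-2.0,-0.1]
    - [-2.7,-2.7,-0.2]
    - [-3.4,-3.4,-0.2]
  rot:
    - [-0.1,-0.6,-0.4]
    - [-0.3,-1.2,-0.9]
    - [-0.45,-1.9,-1.4]
    - [-0.6,-2.5,-1.9]
    - [-0.75,-3.1,-2.3]
  fingers: 0

```text
clock: 0.57
eef_pos: [316.9, 395.6, 215.5]
tcp_rot: [3.101, 0.334, 2.98]
contact_force: [0.8, -0.2, 0.5]
opening: 0.297
grasp_force: 0.0
```

Run:
```python
from h import *
from rig import telemetry
print(delta(telemetry.sense(),np.array([377,251,217.]),toolR(.06,np.pi)), telemetry.sense()["qpos"])
```

```text
(array([-1.965, -3.349,  0.508]), array([-0.588, -2.593, -1.944])) [ 1.11258701  0.08343034  2.01224216 -0.38254308  0.94094527 -0.09225686]
```

Request:
play_rows:
  dp:
    - [-0.4,-0.7,0.1]
    - [-0.8,-1.4,0.2]
    - [-1.2,-2.1,0.3]
    - [-1.6,-2.7,0.4]
    - [-1.7,-2.9,0.5]
  rot:
    - [-0.1,-0.6,-0.4]
    - [-0.3,-1.2,-0.9]
    - [-0.4,-1.7,-1.4]
    - [-0.6,-2.3,-1.9]
    - [-0.6,-2.5,-1.9]

```text
clock: 0.98
eef_pos: [368.0, 267.0, 212.9]
tcp_rot: [3.14, 0.6, -3.087]
contact_force: [-0.9, 0.4, -0.4]
opening: -0.0
grasp_force: 0.0
```

Run:
```python
from h import *
from rig import telemetry,optics
s=telemetry.sense();f=optics.grab_frame("wrist");s2=telemetry.sense()
np.savez("w1.npz",s_pos=s["eef_pos"],s_rot=s["tcp_rot"],**f);cv2.imwrite("pics/w1.png",f["color"][...,::-1])
print(s["eef_pos"],s2["eef_pos"],s2["tcp_rot"],s2["qpos"])
print(delta(s2,np.array([377,251,217.]),toolR(.06,np.pi)))
```

```text
[367.98549857 267.026064   212.88510107] [367.85270391 266.65767548 212.15759227] [ 3.13997304  0.59935561 -3.09066257] [ 1.00309281 -0.10151429  2.31772575 -0.78169876  0.70890958 -0.06639716]
(array([-0.24 , -0.403,  0.017]), array([-0.034, -0.11 , -0.071]))
```

View pics/w1.png

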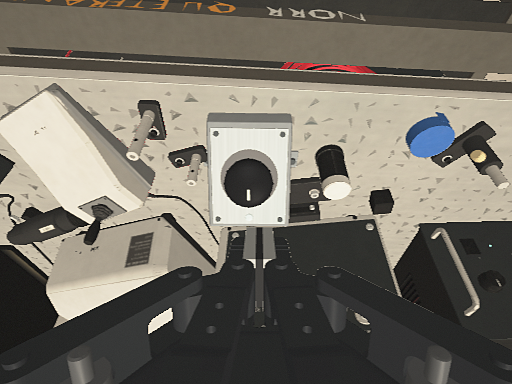

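The wrist view shows the panel nearly square to the image, the black head at (248,183) with its index line straight, and the can at (333,172). Now the head's centre and the panel's direction.

```bash
cat >> h.py <<'E'
def wray(f,uv,P0,n):
    "wrist pixel -> point on the plane through P0 with normal n"
    R=Ro.from_euler('xyz',f["s_rot"]);M=f["mount"]
    c=R.apply(M[:3,3])+f["s_pos"];d=R.apply(M[:3,:3]@np.linalg.inv(f["mtx"])@[*uv,1])
    return c+d*(np.dot(P0-c,n)/(d@n))
E
python3 - <<'E'
from h import *
f=np.load("w1.npz");g=cv2.cvtColor(f["color"],cv2.COLOR_RGB2GRAY)
n=-toolR(.05).as_matrix()[:,2];pc=np.array([487,257,60.5])
m=(g<70).astype(np.uint8);k=np.zeros_like(m);k[145:222,215:285]=1
cs,_=cv2.findContours(m*k,0,2);c=max(cs,key=cv2.contourArea);(u,v),(a,b),_=cv2.fitEllipse(cv2.convexHull(c));print("head",u,v,a,b)
H=wray(f,(u,v),pc+32*n,n);print("head mid",H,"-> panel centre",H-32*n, "diam",np.linalg.norm(wray(f,(u+a/2,v),pc+32*n,n)-wray(f,(u-a/2,v),pc+32*n,n)))
for y in(124,130,210,220):print(y,g[y,200:300:2].tolist())
# light panel
lp=cv2.inRange(f["color"],(165,165,165),(255,255,255));lp[:,:203]=0;lp[:,296:]=0;lp[:110]=0;lp[232:]=0
cs,_=cv2.findContours(lp,0,2);c=max(cs,key=cv2.contourArea);r=cv2.minAreaRect(c);print(r)
for p in cv2.boxPoints(r):print(p,wray(f,p,pc,n).round(1))
E
```

```text
head 248.2159423828125 182.43031311035156 48.38493728637695 48.92566680908203
head mid [467.70718584 260.90454096  86.20934693] -> panel centre [486.03847876 261.82187017  59.99633094] diam 55.49855890113619
124 [194, 194, 197, 155, 176, 176, 177, 178, 180, 179, 179, 180, 179, 179, 178, 179, 178, 175, 178, 178, 179, 180, 178, 178, 177, 177, 178, 180, 177, 177, 175, 176, 178, 177, 176, 177, 176, 176, 178, 178, 179, 180, 180, 177, 180, 181, 182, 185, 197, 195]
130 [197, 198, 198, 157, 178, 214, 234, 247, 239, 238, 231, 232, 235, 232, 230, 233, 233, 234, 235, 231, 233, 233, 235, 233, 234, 235, 236, 233, 235, 237, 235, 238, 235, 236, 233, 235, 235, 233, 237, 233, 236, 243, 239, 234, 224, 174, 178, 201, 199, 196]
210 [193, 192, 158, 159, 149, 170, 200, 235, 235, 235, 233, 232, 234, 230, 233, 233, 234, 232, 236, 234, 230, 233, 232, 235, 235, 235, 232, 236, 233, 235, 234, 233, 232, 231, 232, 235, 234, 233, 232, 233, 233, 231, 239, 176, 167, 21, 35, 34, 33, 36]
220 [195, 151, 12, 212, 199, 148, 173, 243, 134, 95, 213, 234, 233, 231, 234, 235, 235, 232, 235, 234, 232, 232, 232, 237, 243, 243, 230, 236, 234, 235, 233, 232, 231, 231, 231, 235, 235, 233, 241, 88, 105, 176, 232, 180, 133, 62, 67, 64, 66, 63]
((249.0, 176.5), (109.0, 82.0), 90.0)
[208. 122.] [434.  210.5  21.8]
[290. 122.] [428.8 308.3  21.6]
[290. 231.] [542.8 318.4 101.7]
[208. 231.] [548.4 210.7 101.8]
```

The head diameter comes out at 55.5 mm (56 expected) and its height matches. The panel centre is (486,262,60.5) and the yaw 0.05. Next: to 10 mm in front of the dome.

```bash
cat >> h.py <<'E'
PC=np.array([486.,261.8,60.5]);YAW=.05;N=-toolR(YAW).as_matrix()[:,2]
def show(d,spin=np.pi):
    from rig import telemetry
    s=telemetry.sense();print(delta(s,PC+d*N,toolR(YAW,spin)));o=np.array(s["eef_pos"])-PC
    print("axial",(o@N).round(1),"off",(o-o@N*N).round(1),"q",s["qpos"].round(2),"F.n",(s["contact_force"]@N).round(1),s["contact_force"].round(1),"t",s["clock"],"open",s["opening"],s["grasp_force"])
E
python3 -c "
from h import *;show(51.5)"
```

```text
(array([-0.277, -0.277,  3.503]), array([ 0.021, -0.11 ,  0.007]))
axial 191.8 off [-8.3 10.4 -5.4] q [ 1.   -0.1   2.32 -0.78  0.71 -0.07] F.n -0.5 [-1.  -2.4 -1.4] t 1.0333 open -0.000869114863242321 0.0
```

Request:
play_rows:
  dp:
    - [-0.15,-0.15,0.8]
    - [-0.28,-0.28,1.6]
    - [-0.28,-0.28,2.4]
    - [-0.28,-0.28,3.2]
    - [-0.28,-0.28,3.4]
  rot:
    - [0,-0.1,0]
    - [0,-0.1,0]
    - [0,-0.1,0]
    - [0,-0.1,0]
    - [0,-0.1,0]

```text
clock: 1.45
eef_pos: [456.1, 265.2, 104.3]
tcp_rot: [3.138, 0.605, -3.092]
contact_force: [-0.6, -0.5, 0.4]
opening: -0.004
grasp_force: 0.0
```

Request:
play_rows:
  dp:
    - [0,0,0]
    - [0,0,0]
  rot:
    - [0,0,0]
    - [0,0,0]

```text
clock: 1.62
eef_pos: [455.3, 265.3, 107.3]
tcp_rot: [3.137, 0.608, -3.092]
contact_force: [0.2, 0.0, 1.6]
opening: -0.003
grasp_force: 0.0
```

```bash
python3 -c "
from h import *;show(27)"
```

```text
(array([ 0.044, -0.13 ,  0.721]), array([ 0.042, -0.03 , -0.004]))
axial 55.8 off [1.3 5.1 1.1] q [ 0.8   0.22  2.32 -1.28  0.41  0.33] F.n 1.2 [0.2 0.  1.6] t 1.6167 open -0.002536700519681099 0.0
```

q4 is at its limit (−1.3), so I'll fit the arm geometry to the logged states and see which tool tilts stay inside the joint ranges.

```bash
cat > kin.py <<'E'
from h import *
from scipy.optimize import least_squares
def zR(q):return (Ro.from_euler('ZYZY',[q[0],q[1]+q[2],q[3],q[4]]))
Q=np.array([[1.167,.354,1.634,0,1.155],[1.11258701,.08343034,2.01224216,-.38254308,.94094527],[1.00309281,-.10151429,2.31772575,-.78169876,.70890958]])
P=np.array([[244.2,574.75,206.4],[316.9,395.6,215.5],[367.85,266.66,212.16]])
def fk(q,p):
    a1,h,L2,L3,a3,d=p;s=q[1]+q[2]
    r=a1+L2*np.sin(q[1])+L3*np.sin(s)+a3*np.cos(s);z=h+L2*np.cos(q[1])+L3*np.cos(s)-a3*np.sin(s)
    return np.array([r*np.cos(q[0]),r*np.sin(q[0]),z])+d*zR(q).apply([0,0,1])
def fit(Q,P):
    p0=np.array([0,330,430,430,0,370.])
    return least_squares(lambda p:np.r_[np.ravel([fk(q,p)-x for q,x in zip(Q,P)]),(p-p0)*.003],p0).x
def ik(T,z,p):
    lo=[-2.63,-.92,.06,-3.1,0];hi=[2.63,2.1,2.66,4.44,2.69]
    s=least_squares(lambda q:np.r_[(fk(q,p)-T)/100,(zR(q).apply([0,0,1])-z)*3],[.8,.22,2.3,-1.2,.5],bounds=(lo,hi));return s.x,s.cost
E
python3 - <<'E'
from kin import *
from rig import telemetry
s=telemetry.sense();p=fit(np.r_[Q,[s["qpos"][:5]]],np.r_[P,[s["eef_pos"]]])
print(p.round(1),[(fk(q,p)-x).round(1) for q,x in zip(np.r_[Q,[s["qpos"][:5]]],np.r_[P,[s["eef_pos"]]])]);np.save("p.npy",p)
for d in(41,28,5):
  for tilt in(35,30,25,20):
    for az in(.05,.2,.35):
      t=np.radians(tilt);z=np.array([np.sin(t)*np.cos(az),np.sin(t)*np.sin(az),-np.cos(t)])
      T=PC+d*N
      if d==5:T=PC+17*N+12*z
      q,c=ik(T,z,p);print(d,tilt,az,"off-axis deg",np.degrees(np.arccos(-z@N)).round(1),q.round(2),c.round(5))
E
```

```text
Traceback (most recent call last):
  File "kin.py", line 12, in fit
    return least_squares(lambda p:np.r_[np.ravel([fk(q,p)-x for q,x in zip(Q,P)]),(p-p0)*.003],p0).x
           ~~~~~~~~~~~~~^^^^^^^^^^^^^^^^^^^^^^^^^^^^^^^^^^^^^^^^^^^^^^^^^^^^^^^^^^^^^^^^^^^^^^^^^^
  File "kin.py", line 12, in <lambda>
    return least_squares(lambda p:np.r_[np.ravel([fk(q,p)-x for q,x in zip(Q,P)]),(p-p0)*.003],p0).x
                                                  ~~^^^^^
  File "kin.py", line 9, in fk
    return np.array([r*np.cos(q[0]),r*np.sin(q[0]),z])+d*zR(q).apply([0,0,1])
                                                         ~~^^^
  File "kin.py", line 3, in zR
    def zR(q):return (Ro.from_euler('ZYZY',[q[0],q[1]+q[2],q[3],q[4]]))
                      ~~~~~~~~~~~~~^^^^^^^^^^^^^^^^^^^^^^^^^^^^^^^^^^^
  File "scipy/spatial/transform/_rotation.pyx", line 1413, in scipy.spatial.transform._rotation.Rotation.from_euler
ValueError: Expected axis specification to be a non-empty string of upto 3 characters, got ZYZY
```

```bash
sed -i "s/^def zR.*/def zR(q):return Ro.from_euler('ZYZ',[q[0],q[1]+q[2],q[3]])*Ro.from_euler('y',q[4])/" kin.py
python3 - <<'E'
from kin import *
from rig import telemetry
s=telemetry.sense();p=fit(np.r_[Q,[s["qpos"][:5]]],np.r_[P,[s["eef_pos"]]])
print(p.round(1),[(fk(q,p)-x).round(1) for q,x in zip(np.r_[Q,[s["qpos"][:5]]],np.r_[P,[s["eef_pos"]]])]);np.save("p.npy",p)
for d in(41,28,5):
  for tilt in(35,30,25,20):
    for az in(.05,.2,.35):
      t=np.radians(tilt);z=np.array([np.sin(t)*np.cos(az),np.sin(t)*np.sin(az),-np.cos(t)])
      T=PC+d*N
      if d==5:T=PC+17*N+12*z
      q,c=ik(T,z,p);print(d,tilt,az,"off-axis deg",np.degrees(np.arccos(-z@N)).round(1),q.round(2),c.round(5))
E
```

```text
[  2.2 289.6 566.4 491.7  57.  363.1] [array([ 1.2, -0.5,  0. ]), array([ 0.3, -0.1,  0.1]), array([-0.2,  0.1, -0.2]), array([ 0. , -0. ,  0.1])]
41 35 0.05 off-axis deg 0.0 [ 0.78  0.25  2.33 -1.38  0.4 ] 0.0
41 35 0.2 off-axis deg 4.9 [ 0.7   0.23  2.36 -1.58  0.28] 0.0
41 35 0.35 off-axis deg 9.8 [ 0.62  0.22  2.39 -1.92  0.16] 0.0
41 30 0.05 off-axis deg 5.0 [ 0.73  0.24  2.28 -1.02  0.38] 0.0
41 30 0.2 off-axis deg 6.8 [ 0.67  0.22  2.31 -1.03  0.27] 0.0
41 30 0.35 off-axis deg 10.5 [ 0.6   0.21  2.33 -0.89  0.16] 0.0
41 25 0.05 off-axis deg 10.0 [ 0.69  0.23  2.22 -0.68  0.41] 0.0
41 25 0.2 off-axis deg 10.9 [ 0.64  0.22  2.25 -0.59  0.33] 0.0
41 25 0.35 off-axis deg 13.1 [ 0.58  0.21  2.26 -0.38  0.26] 0.0
41 20 0.05 off-axis deg 15.0 [ 0.64  0.24  2.17 -0.43  0.48] 0.0
41 20 0.2 off-axis deg 15.5 [ 0.61  0.23  2.19 -0.33  0.42] 0.0
41 20 0.35 off-axis deg 16.8 [ 0.56  0.22  2.2  -0.19  0.39] 0.0
28 35 0.05 off-axis deg 0.0 [ 0.76  0.28  2.32 -1.46  0.39] 0.0
28 35 0.2 off-axis deg 4.9 [ 0.69  0.27  2.36 -1.69  0.28] 0.0
28 35 0.35 off-axis deg 9.8 [ 0.6   0.25  2.38 -2.11  0
[... 647 characters left out ...]
 0.0
5 35 0.2 off-axis deg 4.9 [ 0.67  0.33  2.34 -1.88  0.28] 0.0
5 35 0.35 off-axis deg 9.8 [ 0.59  0.32  2.37 -2.35  0.19] 0.0
5 30 0.05 off-axis deg 5.0 [ 0.7   0.32  2.26 -1.2   0.33] 0.0
5 30 0.2 off-axis deg 6.8 [ 0.64  0.31  2.29 -1.3   0.22] 0.0
5 30 0.35 off-axis deg 10.5 [ 0.57  0.3   2.31 -1.38  0.11] 0.0
5 25 0.05 off-axis deg 10.0 [ 0.66  0.32  2.21 -0.79  0.35] 0.0
5 25 0.2 off-axis deg 10.9 [ 0.61  0.3   2.23 -0.71  0.26] 0.0
5 25 0.35 off-axis deg 13.1 [ 0.56  0.3   2.25 -0.48  0.19] 0.0
5 20 0.05 off-axis deg 15.0 [ 0.62  0.32  2.16 -0.48  0.41] 0.0
5 20 0.2 off-axis deg 15.5 [ 0.58  0.31  2.18 -0.38  0.35] 0.0
5 20 0.35 off-axis deg 16.8 [ 0.54  0.3   2.19 -0.21  0.32] 0.0
```

The fit is good to about 1 mm. The plan is to press with the tool tilted 30° and grip at 25°; the pitch is about the jaw line, so the pads stay square to the head's sides.

```bash
cat >> h.py <<'E'
def pose(tilt,d,tw=0,back=0):
    "tool tilt deg; TCP at axis point d from panel (then back mm along -tool z); all turned tw rad clockwise about the axis"
    R=toolR(YAW,np.pi);R=Ro.from_rotvec(np.radians(35-tilt)*np.array([-np.sin(YAW),np.cos(YAW),0]))*R
    P=d*N-back*R.apply([0,0,1]);W=Ro.from_rotvec(-tw*N);return PC+W.apply(P),W*R
def go(*a):
    show(0);from rig import telemetry
    P,R=pose(*a);print("GO",*delta(telemetry.sense(),P,R),"tool z",R.apply([0,0,1]).round(3))
E
sed -i 's/s=telemetry.sense();print(delta(s,PC+d\*N,toolR(YAW,spin)));o=/s=telemetry.sense();o=/' h.py
python3 -c "
from h import *;go(30,51.5)"
```

```text
axial 55.8 off [1.3 5.1 1.1] q [ 0.8   0.22  2.32 -1.28  0.41  0.33] F.n 1.2 [0.2 0.  1.6] t 1.6167 open -0.002536700519681099 0.0
GO [ 0.046 -0.127  0.108] [ 0.042  0.803 -0.002] tool z [ 0.499  0.025 -0.866]
```

Request:
play_rows:
  dp:
    - [0,-0.05,0]
    - [0,-0.05,0]
    - [0,-0.05,0]
  rot:
    - [0,0.8,0]
    - [0,0.8,0]
    - [0,0.8,0]

```text
clock: 1.87
eef_pos: [456.1, 265.3, 110.0]
tcp_rot: [3.132, 0.525, -3.092]
contact_force: [1.3, 0.0, 0.3]
opening: 0.0
grasp_force: 0.0
```

```bash
python3 -c "
from h import *;go(30,46)"
```

```text
axial 57.6 off [3.  5.1 2.3] q [ 0.74  0.2   2.28 -0.94  0.4  -0.05] F.n -0.5 [1.3 0.  0.3] t 1.8667 open 0.00047547213127554464 0.0
GO [ 0.075 -0.127  0.296] [ 0.088  0.016 -0.004] tool z [ 0.499  0.025 -0.866]
```

Request:
play_rows:
  dp:
    - [0.08,-0.13,0.15]
    - [0.08,-0.13,0.3]
    - [0.08,-0.13,0.3]
  rot:
    - [0.09,0,0]
    - [0.09,0,0]
    - [0.09,0,0]

```text
clock: 2.12
eef_pos: [458.7, 258.6, 96.3]
tcp_rot: [-3.139, 0.527, -3.092]
contact_force: [-0.2, -0.0, -0.3]
opening: -0.003
grasp_force: 0.0
```

```bash
python3 -c "
from h import *;go(30,28)"
```

```text
axial 45.0 off [-1.5 -1.9 -1.1] q [ 0.74  0.23  2.29 -1.02  0.39  0.04] F.n -0.1 [-0.2 -0.  -0.3] t 2.1167 open -0.002859557060348237 0.0
GO [-0.083  0.048  0.419] [-0.032  0.033 -0.006] tool z [ 0.499  0.025 -0.866]
```

Request:
play_rows:
  dp:
    - [0,0.04,0.1]
    - [-0.02,0.04,0.2]
    - [-0.05,0.04,0.3]
    - [-0.07,0.04,0.4]
    - [-0.08,0.04,0.42]
  rot:
    - [0,0,0]
    - [0,0,0]
    - [0,0,0]
    - [0,0,0]
    - [0,0,0]

```text
clock: 2.53
eef_pos: [470.1, 260.5, 82.4]
tcp_rot: [-3.137, 0.525, -3.091]
contact_force: [-0.3, 0.4, 0.2]
opening: 0.002
grasp_force: 0.0
```

```bash
python3 -c "
from h import *;go(30,26)"
```

```text
axial 27.1 off [-0.4 -0.6 -0.3] q [ 0.72  0.27  2.27 -1.09  0.36  0.09] F.n 0.3 [-0.3  0.4  0.2] t 2.5333 open 0.0017061842742575797 0.0
GO [-0.015  0.014  0.025] [-0.038  0.012  0.003] tool z [ 0.499  0.025 -0.866]
```

Run:
```python
from h import *
from rig import optics
f=optics.grab_frame("side")["color"][195:285,205:325];w=optics.grab_frame("wrist")["color"][100:300,140:380]
a=cv2.resize(f,(480,360),interpolation=2);b=cv2.resize(w,(320,267))
o=np.zeros((360,800,3),np.uint8);o[:,:480]=a;o[:267,480:]=b;cv2.imwrite("pics/p1.png",o[...,::-1]);show(0)
```

```text
axial 27.3 off [-0.4 -0.7 -0.3] q [ 0.72  0.27  2.27 -1.09  0.36  0.09] F.n 0.8 [-0.7  0.2  0.4] t 2.6333 open -0.00020964340724347733 0.0
```

View pics/p1.png

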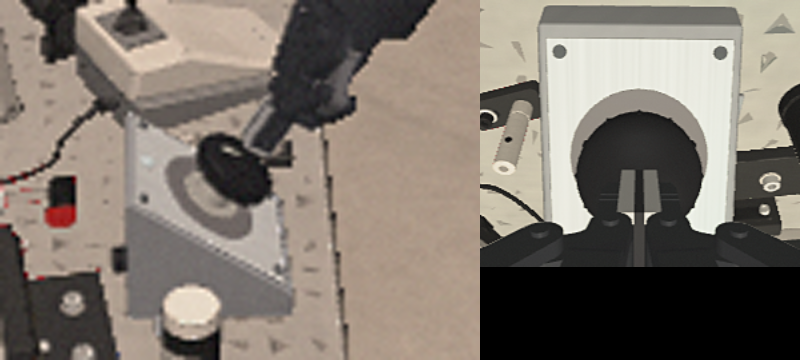

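The side view shows the head still out at about px (263,237), with the fingertip at about (266,232). The head has not moved, although TCP should be 14 mm into it. I'll project the model points into both views to find the error.

Run:
```python
from h import *
from rig import optics,telemetry
s=telemetry.sense();f=optics.grab_frame("side");w=optics.grab_frame("wrist")
np.savez("side2.npz",**f);np.savez("w2.npz",s_pos=s["eef_pos"],s_rot=s["tcp_rot"],**w)
def pj(X):
    c=f["R"]@X+f["t"];return (f["mtx"]@c/c[2])[:2].round(1)
T=np.array(s["eef_pos"]);z=Ro.from_euler('xyz',s["tcp_rot"]).apply([0,0,1])
print("TCP",pj(T),"TCP-50",pj(T-50*z))
for d in(0,5,20,34,41.5):print(d,pj(PC+d*N))
c=cv2.resize(f["color"][215:265,230:300],(700,500),interpolation=cv2.INTER_NEAREST)
for X,col in((T,(255,0,0)),(PC+41.5*N,(0,255,0)),(PC+20*N,(0,0,255)),(PC,(255,0,255))):
    u,v=pj(X);cv2.circle(c,(int((u-230+.5)*10),int((v-215+.5)*10)),6,col,-1)
cv2.imwrite("pics/s2.png",c[...,::-1])
```

```text
TCP [263.5 237.7] TCP-50 [273.4 224.3]
0 [257.4 244.5]
5 [258.5 243.3]
20 [261.8 239.5]
34 [264.8 236. ]
41.5 [266.5 234.2]
```

View pics/s2.png

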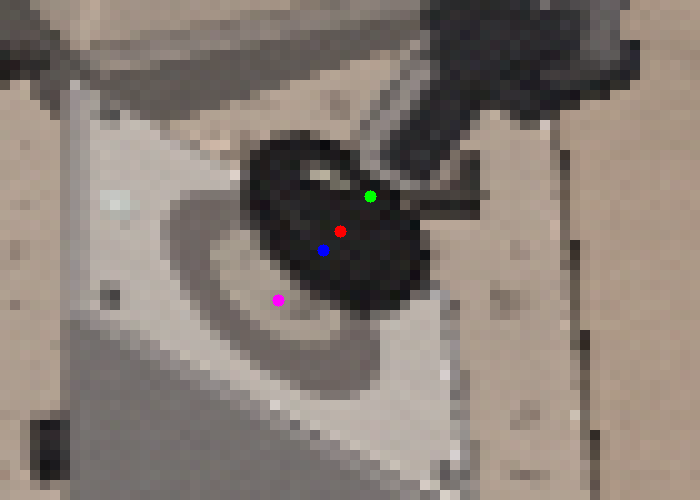

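TCP (red) projects inside the unmoved head, yet no force shows. I'll look at the wrist close-up for what the fingertips are doing.

Run:
```python
from h import *
w=np.load("w2.npz")["color"][150:280,190:330]
g=w.astype(float)/255;g=(np.clip(g,0,1)**.5*255).astype(np.uint8)
cv2.imwrite("pics/w2.png",cv2.resize(g,(640,594),interpolation=2)[...,::-1])
```

```text
(no output)
```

View pics/w2.png

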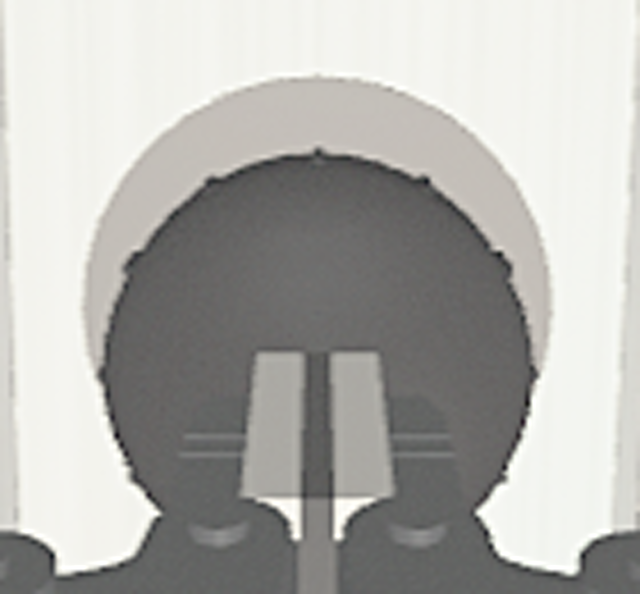

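The gripper tips end at the same pixel row (227) as in free air, so the physical tips seem to sit well behind the reported TCP, and the head is untouched. I'll keep advancing along the axis in small steps, guided by force.

Request:
play_rows:
  dp:
    - [-0.01,0.01,0.1]
    - [-0.02,0.01,0.2]
    - [-0.02,0.01,0.2]
  rot:
    - [0,0,0]
    - [0,0,0]
    - [0,0,0]

```text
clock: 2.98
eef_pos: [474.7, 261.0, 75.8]
tcp_rot: [-3.137, 0.525, -3.091]
contact_force: [-0.0, -0.2, -0.2]
opening: -0.006
grasp_force: 0.0
```

```bash
python3 -c "
from h import *;go(30,12)"
```

```text
axial 19.0 off [-0.4 -0.2 -0.3] q [ 0.71  0.29  2.27 -1.13  0.35  0.12] F.n -0.1 [-0.  -0.2 -0.2] t 2.9833 open -0.005617624352269258 0.0
GO [-0.028  0.006  0.173] [-0.037  0.011  0.003] tool z [ 0.499  0.025 -0.866]
```

Request:
play_rows:
  dp:
    - [-0.01,0,0.08]
    - [-0.03,0,0.16]
    - [-0.03,0,0.16]
  rot:
    - [0,0,0]
    - [0,0,0]
    - [0,0,0]

```text
clock: 3.23
eef_pos: [478.5, 261.1, 70.8]
tcp_rot: [-3.138, 0.524, -3.091]
contact_force: [-6.6, -0.2, 6.2]
opening: 0.0
grasp_force: 4.7
```

Run:
```python
from h import *
from rig import optics
go(30,5)
f=optics.grab_frame("side")["color"]
a=np.load("side.npz")["color"]
print("head diff vs start", cv2.absdiff(f,a)[225:250,250:263].mean())
```

```text
axial 12.8 off [-0.2 -0.3 -0.1] q [ 0.71  0.31  2.26 -1.15  0.34  0.15] F.n 8.9 [-6.6 -0.2  6.2] t 3.2333 open 6.927367308617852e-05 4.71888344843137
GO [-0.022  0.008  0.193] [-0.036  0.007  0.004] tool z [ 0.499  0.025 -0.866]
head diff vs start 16.103589743589744
```

Contact at 8.9 N, so the tips are about 27 mm short of the TCP. Now the 13 mm stroke.

Request:
play_rows:
  dp:
    - [-0.01,0,0.08]
    - [-0.02,0,0.16]
    - [-0.03,0,0.24]
    - [-0.03,0,0.3]
    - [-0.03,0,0.3]
  rot:
    - [0,0,0]
    - [0,0,0]
    - [0,0,0]
    - [0,0,0]
    - [0,0,0]

```text
clock: 3.7
eef_pos: [485.1, 262.3, 62.8]
tcp_rot: [-3.14, 0.526, -3.091]
contact_force: [-29.1, -1.8, 40.8]
opening: 0.003
grasp_force: 25.0
```

```bash
python3 -c "
from h import *;go(30,-5)"
```

```text
axial 2.4 off [0.5 0.6 0.3] q [ 0.7   0.33  2.26 -1.21  0.33  0.2 ] F.n 50.1 [-29.1  -1.8  40.8] t 3.7 open 0.002787277224353463 25.02197688765591
GO [-0.001 -0.014  0.186] [-0.011  0.028  0.006] tool z [ 0.499  0.025 -0.866]
```

50 N means the hard stop is reached. Back off to about axial 70 and open the fingers.

Request:
play_rows:
  dp:
    - [0,0,-0.4]
    - [0.05,0,-0.8]
    - [0.1,0,-1.2]
    - [0.15,0,-1.7]
    - [0.15,0,-1.7]
  rot:
    - [0,0,0]
    - [0,0,0]
    - [0,0,0]
    - [0,0,0]
    - [0,0,0]

```text
clock: 4.12
eef_pos: [446.1, 260.3, 119.3]
tcp_rot: [-3.14, 0.527, -3.092]
contact_force: [-0.1, 0.3, -0.2]
opening: -0.0
grasp_force: 0.0
```

Request:
play_rows:
  dp:
    - [0,0,0]
    - [0,0,0]
    - [0,0,0]
    - [0,0,0]
  rot:
    - [0,0.4,0]
    - [0,0.8,0]
    - [0,0.8,0]
    - [0,0.8,0]
  fingers: 1
  grip_force: 40

```text
clock: 4.45
eef_pos: [447.6, 259.6, 117.3]
tcp_rot: [-3.138, 0.443, -3.094]
contact_force: [0.1, -0.2, -0.5]
opening: 0.566
grasp_force: 0.0
```

Run:
```python
from h import *
from rig import optics,telemetry
go(25,30)
s=telemetry.sense();f=optics.grab_frame("side")["color"];w=optics.grab_frame("wrist")
np.savez("w3.npz",s_pos=s["eef_pos"],s_rot=s["tcp_rot"],**w)
o=np.zeros((420,800,3),np.uint8);o[:300,:420]=cv2.resize(f[215:265,230:300],(420,300),interpolation=2);o[:380,420:]=cv2.resize(w["color"][80:330,140:390],(380,380));cv2.imwrite("pics/p3.png",o[...,::-1])
```

```text
axial 68.6 off [ 0.9 -0.3  0.6] q [ 0.71  0.17  2.23 -0.64  0.46 -0.37] F.n -0.5 [ 0.1 -0.2 -0.5] t 4.45 open 0.5655409623938558 0.0
GO [-0.136  0.012  0.956] [-0.043  0.063 -0.02 ] tool z [ 0.422  0.021 -0.906]
```

View pics/p3.png

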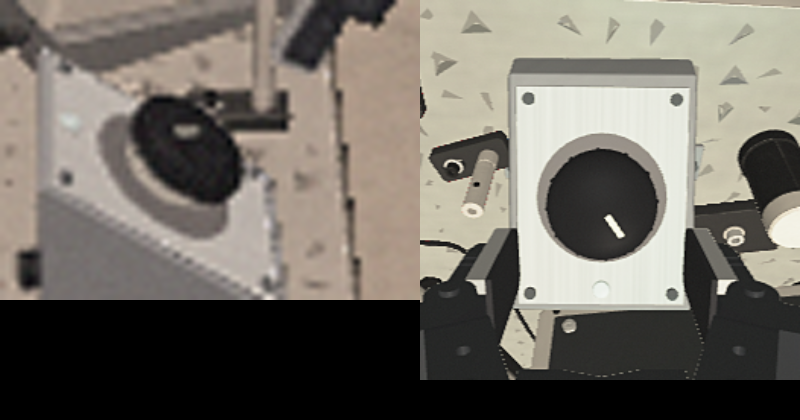

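The head is locked: its index line has turned anticlockwise and it sits lower on the panel. Joint check for the grasp and the twist, with the pads at 19 mm on the axis and the tips about 31 mm short of the TCP when gripping:

Run:
```python
from kin import *
p=np.load("p.npy")
for tilt in(27,25,23):
  for tw in(0,.4,.75):
    P_,R_=pose(tilt,19,tw,-42);q,c=ik(P_,R_.apply([0,0,1]),p)
    r=(zR(q).inv()*R_).as_euler('zyx');print(tilt,tw,q.round(2),"q6",r.round(2),P_.round(0),c.round(4))
go(25,19,0,-12)
```

```text
27 0 [ 0.66  0.39  2.22 -1.1   0.29] q6 [1.63 0.   0.  ] [494. 262.  39.] 0.0
27 0.4 [ 0.63  0.38  2.25 -1.23  0.22] q6 [2.14 0.   0.  ] [494. 265.  39.] 0.0
27 0.75 [ 0.61  0.38  2.28 -1.57  0.18] q6 [ 2.8  0.  -0. ] [495. 266.  40.] 0.0
25 0 [ 0.64  0.38  2.2  -0.92  0.3 ] q6 [1.45 0.   0.  ] [493. 262.  38.] 0.0
25 0.4 [ 0.6   0.37  2.24 -1.01  0.2 ] q6 [1.89 0.   0.  ] [493. 265.  38.] 0.0
25 0.75 [ 0.58  0.37  2.27 -1.42  0.13] q6 [2.63 0.   0.  ] [494. 267.  39.] 0.0
23 0 [ 0.63  0.38  2.18 -0.76  0.32] q6 [1.27 0.   0.  ] [492. 262.  37.] 0.0
23 0.4 [ 0.58  0.37  2.22 -0.75  0.2 ] q6 [1.63 0.   0.  ] [492. 265.  38.] 0.0
23 0.75 [ 0.55  0.37  2.26 -1.12  0.1 ] q6 [2.31 0.   0.  ] [493. 268.  39.] 0.0
axial 68.7 off [-0.1 -0.7 -0.1] q [ 0.71  0.17  2.24 -0.64  0.47 -0.37] F.n -0.0 [-0.7 -0.1 -0.5] t 4.55 open 0.742698565639953 0.0
GO [-0.212  0.025  1.525] [-0.049  0.052 -0.003] tool z [ 0.422  0.021 -0.906]
```

Run:
```python
from kin import *
p=np.load("p.npy")
for tilt in(30,27,25):
  for tw in(-.75,-.55,-.35,-.15,0,.1,.2):
    P_,R_=pose(tilt,19,tw,-42);q,c=ik(P_,R_.apply([0,0,1]),p)
    r=(zR(q).inv()*R_).as_euler('zyx');print(tilt,tw,q.round(2),"q6",(r[0]-np.pi/2).round(2),P_.round(0),c.round(4))
from rig import telemetry
s=telemetry.sense();q=s["qpos"];print(q,(zR(q).inv()*Ro.from_euler('xyz',s["tcp_rot"])).as_euler('zyx'))
```

```text
30 -0.75 [ 0.72  0.41  2.24 -1.36  0.39] q6 -0.37 [497. 260.  40.] 0.0
30 -0.55 [ 0.71  0.4   2.24 -1.34  0.37] q6 -0.2 [497. 260.  40.] 0.0
30 -0.35 [ 0.7   0.4   2.24 -1.34  0.34] q6 -0.01 [496. 261.  40.] 0.0
30 -0.15 [ 0.69  0.39  2.25 -1.35  0.32] q6 0.19 [496. 262.  40.] 0.0
30 0 [ 0.68  0.39  2.25 -1.37  0.3 ] q6 0.35 [496. 262.  40.] 0.0
30 0.1 [ 0.67  0.39  2.25 -1.39  0.29] q6 0.47 [496. 263.  40.] 0.0
30 0.2 [ 0.67  0.39  2.26 -1.42  0.28] q6 0.59 [496. 263.  40.] 0.0
27 -0.75 [ 0.73  0.41  2.2  -1.16  0.42] q6 -0.55 [496. 258.  40.] 0.0
27 -0.55 [ 0.71  0.4   2.2  -1.12  0.39] q6 -0.41 [495. 259.  39.] 0.0
27 -0.35 [ 0.69  0.4   2.21 -1.1   0.36] q6 -0.26 [495. 260.  39.] 0.0
27 -0.15 [ 0.67  0.39  2.22 -1.09  0.32] q6 -0.08 [494. 261.  39.] 0.0
27 0 [ 0.66  0.39  2.22 -1.1   0.29] q6 0.06 [494. 262.  39.] 0.0
27 0.1 [ 0.65  0.38  2.23 -1.12  0.28] q6 0.17 [494. 263.  39.] 0.0
27 0.2 [ 0.64  0.38  2.23 -1.14  0.26] q6 0.29 [494. 263.  39.] 0.0
25 -0.75 [ 0.73  0.41  2.18 -1.06  0.45] q6 -0.65 [495. 257.  39.] 0.0
25 -0.55 [ 0.71  0.4   2.18 -1.    0.42] q6 -0.53 [494. 258.  39.] 0.0
25 -0.35 [ 0.68  0.4   2.19 -0.96  0.38] q6 -0.4 [493. 260.  38.] 0.0
25 -0.15 [ 0.66  0.39  2.2  -0.93  0.34] q6 -0.25 [493. 261.  38.] 0.0
25 0 [ 0.64  0.38  2.2  -0.92  0.3 ] q6 -0.12 [493. 262.  38.] 0.0
25 0.1 [ 0.63  0.38  2.21 -0.92  0.28] q6 -0.03 [493. 263.  38.] 0.0
25 0.2 [ 0.62  0.38  2.22 -0.94  0.25] q6 0.07 [493. 264.  38.] 0.0
[ 0.71424545  0.17008709  2.23515135 -0.63921446  0.46522469 -0.36735211] [ 1.20344421e+00 -2.22044605e-16 -2.22044605e-16]
```

Twisting from −0.6 to +0.15 rad at 25° tilt stays within range. Moving to the hover with the jaws pre-turned by −0.6.

```bash
python3 -c "
from h import *;go(25,19,-.6,0)"
```

```text
axial 68.7 off [-0.1 -0.7 -0.1] q [ 0.71  0.17  2.24 -0.64  0.47 -0.37] F.n -0.0 [-0.7 -0.1 -0.5] t 4.55 open 0.742698565639953 0.0
GO [-0.213  0.024  1.225] [ 0.932  0.036 -5.648] tool z [ 0.452 -0.076 -0.889]
```

Request:
play_rows:
  dp:
    - [-0.1,0,0.2]
    - [-0.2,0,0.4]
    - [-0.2,0,0.6]
    - [-0.2,0,0.8]
    - [-0.2,0,1.0]
  rot:
    - [0.2,0,-1.1]
    - [0.4,0,-2.2]
    - [0.6,0,-3.3]
    - [0.8,0,-4.4]
    - [0.9,0,-5.6]
  fingers: 1

```text
clock: 4.97
eef_pos: [470.9, 261.0, 83.9]
tcp_rot: [-2.794, 0.335, -2.461]
contact_force: [0.3, -0.4, 0.7]
opening: 0.999
grasp_force: 0.0
```

Request:
play_rows:
  dp:
    - [0,0,0]
    - [0,0,0]
  rot:
    - [0,0,0]
    - [0,0,0]

```text
clock: 5.13
eef_pos: [470.1, 260.6, 83.8]
tcp_rot: [-2.798, 0.336, -2.47]
contact_force: [0.1, -0.2, 0.2]
opening: 1.004
grasp_force: 0.0
```

```bash
python3 -c "
from h import *;go(25,19,-.6,-42)"
```

```text
axial 28.2 off [ 0.3 -0.4  0.2] q [ 0.75  0.29  2.2  -0.85  0.5  -0.7 ] F.n 0.1 [ 0.1 -0.2  0.2] t 5.1333 open 1.0037706457069044 0.0
GO [-0.036  0.009  1.276] [ 0.034  0.032 -0.079] tool z [ 0.452 -0.076 -0.889]
```

Request:
play_rows:
  dp:
    - [0,0,0.3]
    - [-0.02,0,0.6]
    - [-0.03,0,0.9]
    - [-0.04,0,1.2]
    - [-0.04,0.01,1.25]
  rot:
    - [0,0,0]
    - [0,0,-0.1]
    - [0,0,-0.1]
    - [0,0,-0.1]
    - [0,0,-0.1]

```text
clock: 5.55
eef_pos: [494.5, 258.1, 39.8]
tcp_rot: [-2.795, 0.333, -2.461]
contact_force: [-0.6, 0.0, -0.3]
opening: 0.997
grasp_force: 0.0
```

Request:
play_rows:
  dp:
    - [0,0,0]
  rot:
    - [0,0,0]

```text
clock: 5.63
eef_pos: [494.2, 258.2, 40.4]
tcp_rot: [-2.795, 0.333, -2.46]
contact_force: [-0.3, 0.7, 0.2]
opening: 0.998
grasp_force: 0.0
```

Run:
```python
from h import *
go(25,19,-.6,-42)
from rig import optics
f=optics.grab_frame("side")["color"];w=optics.grab_frame("wrist")["color"]
o=np.zeros((420,800,3),np.uint8);o[:300,:420]=cv2.resize(f[215:265,230:300],(420,300),interpolation=2);o[:380,420:]=cv2.resize(w[80:330,140:390],(380,380));cv2.imwrite("pics/p4.png",o[...,::-1])
```

```text
axial -21.1 off [-3.9 -4.2 -2.9] q [ 0.71  0.4   2.18 -1.01  0.42 -0.57] F.n 0.3 [-0.3  0.7  0.2] t 5.6333 open 0.9984171189368303 0.0
GO [0.017 0.012 0.035] [0.034 0.035 0.017] tool z [ 0.452 -0.076 -0.889]
```

View pics/p4.png

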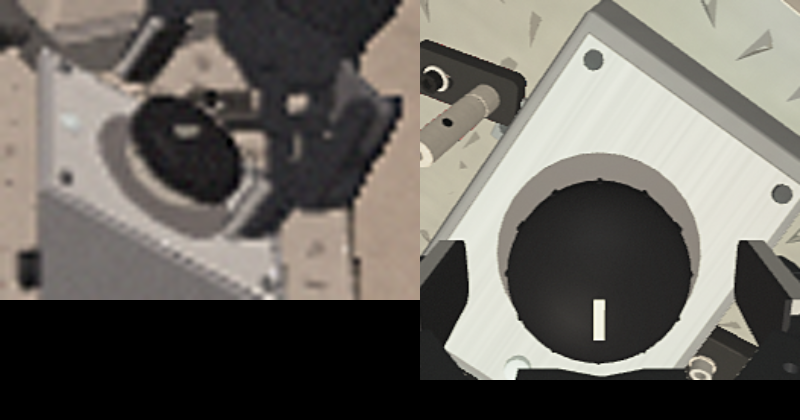

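The wrist view shows the jaws straddling the head evenly, with gaps of 39 and 43 px. The side view shows the near fingertip beside the head's rim, above the panel. Closing the fingers.

Request:
play_rows:
  dp:
    - [0,0,0]
    - [0,0,0]
    - [0,0,0]
    - [0,0,0]
  rot:
    - [0,0,0]
    - [0,0,0]
    - [0,0,0]
    - [0,0,0]
  fingers: 0.5
  grip_force: 40

```text
clock: 6.07
eef_pos: [494.7, 258.2, 41.6]
tcp_rot: [-2.793, 0.333, -2.458]
contact_force: [-3.5, -3.0, 12.3]
opening: 0.636
grasp_force: 39.8
```

```bash
python3 -c "
from h import *;go(25,19,-.2,-42);go(25,19,.15,-42)"
```

```text
axial -20.4 off [-3.  -4.2 -2.2] q [ 0.71  0.4   2.18 -1.01  0.43 -0.57] F.n 12.2 [-3.5 -3.  12.3] t 6.0667 open 0.6358601610525839 39.82127138413489
GO [0.022 0.1   0.055] [-0.634  0.042  3.799] tool z [ 0.427 -0.013 -0.904]
axial -20.4 off [-3.  -4.2 -2.2] q [ 0.71  0.4   2.18 -1.01  0.43 -0.57] F.n 12.2 [-3.5 -3.  12.3] t 6.0667 open 0.6358601610525839 39.82127138413489
GO [-0.013  0.153  0.049] [-1.207  0.035  7.092] tool z [ 0.422  0.047 -0.905]
```

Gripped at 54 mm opening and 40 N. Twisting clockwise 0.75 rad about the axis.

Request:
play_rows:
  dp:
    - [0,0.02,0]
    - [0,0.05,0]
    - [0,0.07,0]
    - [0,0.09,0]
  rot:
    - [-0.17,0,1.0]
    - [-0.34,0,2.0]
    - [-0.5,0,3.0]
    - [-0.65,0,3.8]

```text
clock: 6.4
eef_pos: [493.7, 260.6, 41.0]
tcp_rot: [-3.02, 0.429, -2.88]
contact_force: [1.6, -9.2, 13.6]
opening: 0.637
grasp_force: 39.9
```

```bash
python3 -c "
from h import *;go(25,19,.15,-42)
from rig import telemetry;print(telemetry.sense()['wrist_torque'])"
```

```text
axial -20.4 off [-4.  -1.8 -2.8] q [ 0.66  0.38  2.19 -0.93  0.35 -0.29] F.n 10.4 [ 1.6 -9.2 13.6] t 6.4 open 0.6370019898706922 39.9143948033452
GO [0.033 0.076 0.056] [-0.556  0.042  3.244] tool z [ 0.422  0.047 -0.905]
[-1.33710208 -1.08685378 -0.56057258]
```

Request:
play_rows:
  dp:
    - [0,0.02,0]
    - [0,0.04,0]
    - [0,0.06,0]
    - [0,0.06,0]
    - [0,0.06,0]
  rot:
    - [-0.17,0,1.0]
    - [-0.34,0,2.0]
    - [-0.5,0,3.0]
    - [-0.58,0,3.4]
    - [-0.58,0,3.4]

```text
clock: 6.82
eef_pos: [493.5, 262.9, 41.0]
tcp_rot: [3.037, 0.433, 3.012]
contact_force: [1.6, -8.7, 16.5]
opening: 0.641
grasp_force: 40.2
```

```bash
python3 -c "
from h import *;go(25,19,.15,-42)
from rig import telemetry;print(telemetry.sense()['wrist_torque'])"
```

```text
axial -20.3 off [-4.1  0.5 -2.9] q [ 0.62  0.37  2.22 -0.93  0.26  0.03] F.n 12.8 [ 1.6 -8.7 16.5] t 6.8167 open 0.6413026152648836 40.15080163255334
GO [0.046 0.001 0.059] [ 0.035  0.046 -0.14 ] tool z [ 0.422  0.047 -0.905]
[-1.20502261 -0.92237371 -0.46864875]
```

Twist done. Opening.

Request:
play_rows:
  dp:
    - [0,0,0]
    - [0,0,0]
    - [0,0,0]
    - [0,0,0]
    - [0,0,0]
  rot:
    - [0,0,0]
    - [0,0,0]
    - [0,0,0]
    - [0,0,0]
    - [0,0,0]
  fingers: 1

```text
clock: 7.23
eef_pos: [491.9, 264.0, 39.1]
tcp_rot: [3.038, 0.43, 3.018]
contact_force: [-0.8, 0.3, -0.1]
opening: 1.0
grasp_force: 0.0
```

Request:
play_rows:
  dp:
    - [0,0,-0.4]
    - [0,0,-0.9]
    - [0,0,-1.6]
    - [0,0,-2.4]
    - [0,0,-2.4]
  rot:
    - [0,0,0]
    - [0,0,0]
    - [0,0,0]
    - [0,0,0]
    - [0,0,0]

```text
clock: 7.65
eef_pos: [451.3, 260.1, 130.1]
tcp_rot: [3.033, 0.433, 3.016]
contact_force: [0.6, 0.9, 0.6]
opening: 1.002
grasp_force: 0.0
```

Run:
```python
from h import *
go(25,80,.15,0)
from rig import optics
f=optics.grab_frame("side")["color"];w=optics.grab_frame("wrist")["color"]
print("diff", cv2.absdiff(f,np.load("side.npz")["color"])[225:250,250:263].mean(),cv2.absdiff(np.load("side2.npz")["color"],np.load("side.npz")["color"])[225:250,250:263].mean())
o=np.zeros((420,800,3),np.uint8);o[:300,:420]=cv2.resize(f[215:265,230:300],(420,300),interpolation=2);o[:380,420:]=cv2.resize(w[80:330,140:390],(380,380));cv2.imwrite("pics/p5.png",o[...,::-1])
```

```text
axial 76.9 off [9.4 0.5 6.6] q [ 0.68  0.14  2.23 -0.55  0.44 -0.32] F.n 0.1 [0.6 0.9 0.6] t 7.65 open 1.0020735850184401 0.0
GO [ 0.291 -0.047 -0.028] [ 0.081  0.046 -0.107] tool z [ 0.422  0.047 -0.905]
diff 3.8882051282051284 4.32923076923077
```

View pics/p5.png

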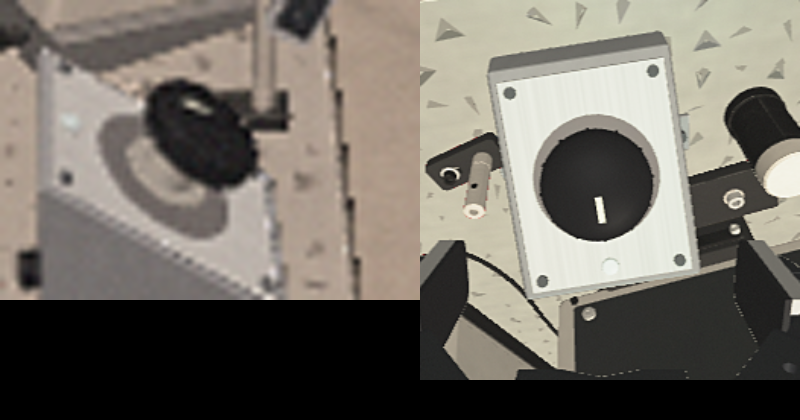

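The head is out again: the side view matches the start picture, the index line is straight along the panel, the can is undisturbed and the gripper is clear. Two settling rows, then hand in.

Request:
play_rows:
  dp:
    - [0,0,0]
    - [0,0,0]
    - [0,0,0]
  rot:
    - [0,0,0]
    - [0,0,0]
    - [0,0,0]

```text
clock: 8.0
eef_pos: [451.1, 258.5, 124.7]
tcp_rot: [3.04, 0.429, 3.018]
contact_force: [0.3, -0.5, -0.1]
opening: 1.001
grasp_force: 0.0
```

```bash
python3 -c "
from rig import r;print(r.sign_off())"
```

```text
the job is handed in; nothing more can be done
None
```

I pressed the stop button until it locked, let go of it, twisted it clockwise until it sprang out again, and released it; I handed the job in at 8.0 s with the gripper clear, but the sign-off gave no verdict.

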